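# Bush the press plunger and draw it up

### The arm

A 6-joint arm with a two-finger parallel gripper is mounted at the origin on the work surface. World frame = base frame: x ahead of the robot, y to its left, z up, the work surface at z = 0. Lengths are in m, angles in rad, forces in N, time in s.
With the tool pointing down it reaches from about 0.275 to 1 m from the base axis. Payload 8.4 kg.
Tool frame: the origin (TCP) lies midway between the tips of the shut fingers; the grasp point (between the pads) lies 19 mm behind it; z points along the fingers, y is the line along which they close (so a half turn about z gives the same grasp; the last joint's range is limited). The gripper opens to 85 mm and grips with 20 to 120 N. Pads are 22 mm wide; open, the fingers measure 114 mm over their backs; the gripper's body (76 mm by 85 mm) begins 54 mm behind the grasp point. The pads swing forward as they close: fully open they stand 13 mm farther back than shut.
Start: joints at [1.324, 0.353, 1.633, -0, 1.155, -0.002], TCP at [0.151, 0.606, 0.231] pointing down, gripper open.
Joint ranges: [-2.63, 2.63], [-0.92, 2.1], [0.06, 2.66], [-1.3, 4.44], [0, 2.69], [-3.02, 3.02]. Speed limits (rad/s): [2.22, 2.22, 2.79, 3.14, 3.14, 3.14].

### API

Orientations are given as a unit quaternion [x, y, z, w].
In Python, from rig import robot gives the robot as it stands. The module is installed in compiled form; this text tells all that it offers.
- The arm moves only by the shell command python3 -m crank 'ROWS' [FORCE]. ROWS is JSON, a list of rows, each an object with "gripper": the finger opening in mm, from 0 to 85.4; "dp": the shift along the tool's x, y, z in units of 50 mm (1.0 is 50 mm), a list of three; "yaw": the turn about the tool's z in units of 0.15 rad (1.0 is 0.15 rad). A call has 1 to 5 rows; each row shifts and turns the commanded pose from where the row before left it, along the tool's axes as they then stand; what a row does not reach is not made up. A row lasts 1/8 s, in which the tool goes at most 62.5 mm and 10.7 degrees, less where a joint would pass 70% of its speed; a pose out of reach is approached as far as the arm can. A call with a number of a shift or a turn outside -1 to 1 is refused whole. A call with a gripper value outside its range is refused whole. The fingers move at their own pace and stop on an object; FORCE is the grip in N (left out, the last holds). Time passes only in rows, so rows that do not move let the fingers close. It gives the time, the measured TCP pose, the force, the opening and the grip force at its end, in the units of the state.
- robot.state(): the state, without advancing time (a new reading comes with each control period).
- robot.snapshot(name): name is "scene" or "top" or "wrist"; returns (picture, depth): 420x560x3 uint8, red, green, blue; 420x560 float32, m along the optical axis (not along the pixel's ray), 0 where there is no reading.
- robot.calibration(name): a dict with "intrinsics" (3x3 intrinsics, pixels), "k1" (the pictures are not rectified: a ray, as slopes to the right and down, at radius r is drawn at 1 + k1 r^2 times it, then the intrinsics apply), "camera_from_world" (4x4, takes a point from world to camera coordinates). Camera axes: x right, y up, looking along -z (the intrinsics and any distortion apply to the point x, -y, -z); pixel columns grow to the right and rows downward; lengths in m; the calibration is good to about 2 mm. A picture is of the moment at which its call begins: read the wrist's pose just before it. calibration takes no time and is no camera call; for the wrist camera it gives the pose at the moment of the call.
- robot.hand_in(): hands the job in; it is judged then, once.
The state is a dict: "t": time; "joint_pos": joint angles; "qvel": joint speeds; "joint_efforts": joint torques, N m; "ee_pos": TCP position; "eef_rot": TCP orientation; "contact_force": force on the tool from outside, world axes, zero at the start; "moment": the same for the moment, N m; "grip_width": opening from 0.0 (shut) to 1.0 (fully open); "grip_force": force on a finger pad.
Only numpy, scipy, OpenCV 4.12 (cv2) and the standard library are available. Lean on these libraries where they do the work, as an engineer would, in place of code of your own. Each camera call takes 0.05 s, during which the arm holds its last target. There are 200 camera calls.

### The job

One of the two brass bushes fits over the steel plunger that stands in the guide block: slip it over the plunger and down until it sits flat on the block, with the plunger still fully down; the bush that does not fit stays on the bench. Then grip the plunger above the bush and draw it straight up by about 40 mm, so that the turned groove in it shows just above the bush while its foot stays in the bore, and finish holding it there, without letting go. Never pull the plunger right out of the bore, and do not disturb the screwdriver stand, the loupe or the glass dish.

Things in the scene. Friction and masses are not known exactly. Their poses are not given: they have to be found in the camera images.
- guide: Dark steel guide block fixed to the bench, 70 x 70 mm and 85 mm high, on a flange 100 x 100 mm and 10 mm thick. A round blind bore, 19 mm across and 70 mm deep, opens in the middle of its flat top, its floor 15 mm above the bench. Origin: centre of the underside, on the bench and on the bore's axis; z up.
- plunger: Loose steel rod, 18 mm thick, 130 mm long, about 0.25 kg, standing on the bore floor: 60 mm stand above the block (38 mm above a seated bush). The top 6 mm taper to 10 mm across. A groove, 8 mm high, lies 60 to 68 mm above the foot, hidden at first; it clears a seated bush once raised 32 mm. The foot leaves the bore at 70 mm. It drops if let go. Origin: centre of the foot; z along the rod, up.
- plunger_top (a point): Centre of the plunger's top end, 130 mm above its foot along the rod; 145 mm above the bench at the start.
- bush_wide: The brass bush that fits the plunger: a plain ring 36 mm outside, 22 mm high, with a through hole 20.5 mm across, about 0.12 kg, standing on the bench hole upwards. Origin: centre of the underside, on the hole's axis; z along the axis, up.
- bush_narrow: The brass bush that does not fit: the same 36 mm outside and 22 mm high, but its through hole is only 12 mm across, about 0.15 kg. The two bushes may start on either side of the guide block. Origin: centre of the underside; z up.
- driver_stand: Bystander: round black stand, 84 mm across, with six small screwdrivers, 107 mm high in all. Origin: centre of the underside.
- loupe: Bystander: black watchmaker's loupe, 38 mm across and 36 mm high. Origin: centre of the underside.
- parts_dish: Bystander: round glass dish, 90 mm across and 18 mm high. Origin: centre of the underside.
There are look-alikes about, which are no part of the job. What is shaped like the bush_wide but purple or red is not meant.

How it is judged:
On the way, in this order (a step that is already met when the one before it is completed fails the run):
1. the fitting bush sits flat on the guide block, round the plunger, which is still fully down (z of bush_wide in the frame of guide between 0.082 and 0.0875 m and horizontal distance between bush_wide and guide below 0.006 m and angle between the z axis of bush_wide and the z axis of guide, either way round below 0.05 rad and z of plunger in the frame of guide below 0.021 m), for 0.2 s.
2. the plunger is held by the fingers, drawn up so that its groove stands just clear above the bush (z of plunger in the frame of guide between 0.048 and 0.062 m and contact force between the fingers and plunger above 2 N and z of bush_wide in the frame of guide between 0.082 and 0.0875 m and horizontal distance between bush_wide and guide below 0.006 m and angle between the z axis of bush_wide and the z axis of guide, either way round below 0.05 rad), for 0.2 s.
At the end, for the whole second after the job is handed in: The wide-holed bush sits flat on the block (underside within 2.5 mm of its top, 6 mm of the bore axis); the fingers hold the plunger (over 2 N), at rest, within 0.06 rad of the bore, 33 to 47 mm above its lowest position; the other bush is on the bench (all of step 2 and angle between the z axis of plunger and the z axis of guide, either way round below 0.06 rad and linear speed of plunger below 0.02 m/s and height (world z) of bush_narrow below 0.03 m); the arm keeps its last pose, push and grip.
It fails at once if the plunger is pulled right out of the bore (z of plunger in the frame of guide above 0.084 m).
It fails at once if the screwdriver stand is disturbed (moved more than 30 mm) (distance of driver_stand from where it was at the start of the episode above 0.03 m).
It fails at once if the loupe is disturbed (moved more than 30 mm) (distance of loupe from where it was at the start of the episode above 0.03 m).
It fails at once if the glass dish is disturbed (moved more than 30 mm) (distance of parts_dish from where it was at the start of the episode above 0.03 m).
It also fails if it takes over 54 s, if anything falls off the work surface, if the arm or the gripper's body presses on something with over 40 N, if the wrist force passes 120 N, or if a joint passes its speed limit or range.

## Working session

There is one attempt and no reset: what is moved stays moved. The work goes in short steps, Python scripts to look and compute and a shell command to move; the robot and the scene stay as the last step left them, time stands still between calls to the robot, and variables do not carry over. Pictures are saved under pics/ and viewed, at most 10 in all, crops included, and the job is handed in when it is done.

```bash
mkdir -p pics
cat > h.py <<'E'
import numpy as np, cv2
from rig import robot
def cloud(name):
    c=robot.calibration(name); im,d=robot.snapshot(name)
    return im,d,c
def world(c,d,u,v):
    K=np.array(c["intrinsics"]);T=np.linalg.inv(np.array(c["camera_from_world"]))
    u=np.asarray(u,float);v=np.asarray(v,float)
    p=cv2.undistortPoints(np.stack([u.ravel(),v.ravel()],-1)[:,None],K,np.array([c["k1"],0,0,0.]))[:,0]
    z=np.asarray(d,float).ravel()
    P=np.stack([p[:,0]*z,-p[:,1]*z,-z,np.ones_like(z)])
    return (T@P)[:3].T
def full(c,d):
    v,u=np.mgrid[:d.shape[0],:d.shape[1]]
    return world(c,d,u,v).reshape(d.shape+(3,))
E
python3 - <<'E'
from h import *
print(robot.state())
for n in("scene","top"):
    im,d,c=cloud(n); cv2.imwrite(f"pics/{n}0.png",im[...,::-1]); np.savez(f"{n}0.npz",im=im,d=d,W=full(c,d))
    print(n,np.linalg.inv(c["camera_from_world"])[:3,3],c["intrinsics"][0][0],c["k1"])
E
```

```text
{'t': 0.0, 'joint_pos': array([ 1.32358483e+00,  3.53670638e-01,  1.63415625e+00, -6.12066779e-07,
        1.15522848e+00, -2.36958632e-03]), 'qvel': array([9.11659728e-06, 1.07862769e-03, 1.50891101e-03, 4.03744257e-04,
       5.86230944e-04, 7.36629460e-05]), 'joint_efforts': array([ 2.20273971e-03, -6.05259347e+01, -3.42082036e+01,  2.92805826e-04,
        9.24711727e-03,  1.08581210e-05]), 'ee_pos': array([0.1513611 , 0.605879  , 0.23053819]), 'eef_rot': array([ 1.22115245e-01,  9.92515658e-01, -7.25705219e-04, -9.07520988e-05]), 'contact_force': array([-0.57326622, -0.53721845, -0.05468419]), 'moment': array([-0.00415035, -0.03652289, -0.03792811]), 'grip_force': 0.0, 'grip_width': 1.0000791463489414}
scene [1.03572898 0.49803965 0.80228502] 468.51525350122427 -0.017265608023139103
top [ 0.3994181  -0.01774353  1.1164002 ] 486.4772071687086 -0.08887113084598286
```

View pics/scene0.png

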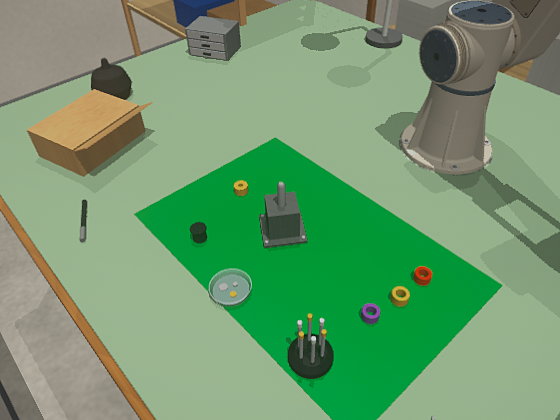

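View pics/top0.png

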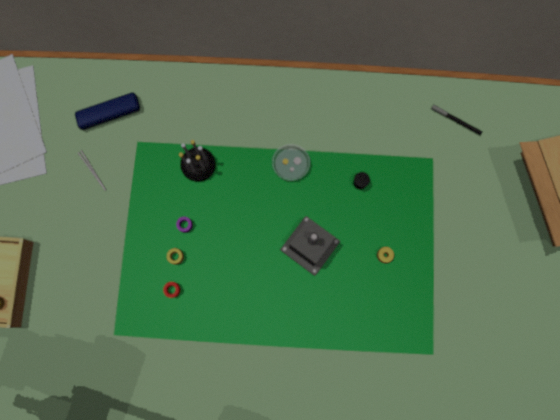

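The scene view has the guide at (283,215), a small-holed brass bush at (240,187), and a wider-holed one at (400,296) between look-alikes in purple (371,313) and red (423,275). In the top view these are brass (386,255) and (175,257), purple (184,225) and red (172,290). The brass one with the larger hole, top (175,257), should be bush_wide. I'll check that in a crop.

Run:
```python
from h import *
T=np.load("top0.npz");im,W=T["im"],T["W"]
cr=lambda u,v:cv2.resize(im[v-22:v+22,u-22:u+22,::-1],(396,396),interpolation=cv2.INTER_CUBIC)
cv2.imwrite("pics/crop.png",np.hstack([cr(175,257),cr(386,255)]))
for n,(u,v) in dict(wide=(175,257),narrow=(386,255)).items():
    w=W[v-22:v+22,u-22:u+22].reshape(-1,3); 
    k=w[(w[:,2]>.015)&(w[:,2]<.03)]; print(n,len(k),cv2.minEnclosingCircle(k[:,:2].astype(np.float32)),k.mean(0))
    print(" hole px", ((np.hypot(*(w[:,:2]-k[:,:2].mean(0)).T)<.016)&(w[:,2]<.01)).sum())
w=W[205:285,270:350].reshape(-1,3)
for lo,hi in((.135,.155),(.08,.09),(.005,.015)):
    k=w[(w[:,2]>lo)&(w[:,2]<hi)]; print(lo,len(k),k.mean(0),cv2.minAreaRect(k[:,:2].astype(np.float32)))
S=np.load("scene0.npz");w=S["W"].reshape(-1,3)
k=w[(np.abs(w[:,0]-.38)<.3)&(np.abs(w[:,1])<.35)]
k=k[(k[:,2]>.1)&(k[:,2]<.155)]
g=W[205:285,270:350].reshape(-1,3);g=g[g[:,2]>.11][:,:2].mean(0);print("top plunger",g)
k=k[np.hypot(*(k[:,:2]-g).T)<.03];print("scene plunger",len(k),k.mean(0),k.min(0),k.max(0))
for n,(u,v) in dict(wide=(400,296),narrow=(240,187)).items():
    w=S["W"][v-16:v+16,u-16:u+16].reshape(-1,3);k=w[(w[:,2]>.018)&(w[:,2]<.03)];print("scene",n,len(k),cv2.minEnclosingCircle(k[:,:2].astype(np.float32)))
```

```text
wide 147 ((0.5057596564292908, 0.23341870307922363), 0.01823912002146244) [0.50560611 0.23304337 0.02199738]
 hole px 50
narrow 184 ((0.5371198654174805, -0.24437114596366882), 0.018444867804646492) [ 0.53700151 -0.24392734  0.02251447]
 hole px 15
0.135 60 [ 0.54999164 -0.07334901  0.14312496] ((0.5511163473129272, -0.07379557192325592), (0.016376309096813202, 0.016228530555963516), 3.261765956878662)
0.08 966 [ 0.55002593 -0.0733312   0.08589461] ((0.550675630569458, -0.07340138405561447), (0.07014403492212296, 0.07037705928087234), 56.31659698486328)
0.005 912 [ 0.54126998 -0.06866169  0.00949316] ((0.5528767108917236, -0.07148685306310654), (0.1832965612411499, 0.1804683953523636), 3.6587376594543457)
top plunger [ 0.51216291 -0.05925991]<stdin>:16: RuntimeWarning: Mean of empty slice.
  ret = um.true_divide(
Traceback (most recent call last):
ValueError: zero-size array to reduction operation minimum which has no identity
```

View pics/crop.png

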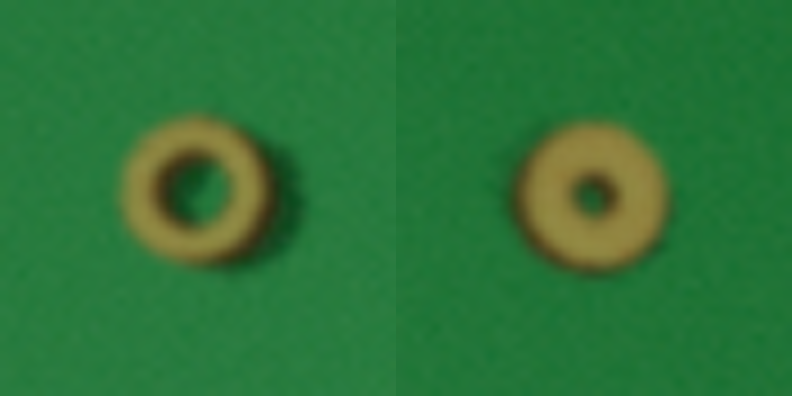

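Left crop, top (175,257): large hole, so this is bush_wide. Right crop, top (386,255): small hole, so this is bush_narrow. The rings either side of the wide bush are purple and red and aren't meant. Bush_wide is at (0.506, 0.233) and the guide axis at (0.5505, −0.0735).

```bash
cat >> h.py <<'E'
from scipy.spatial.transform import Rotation as R
def to(x,y,z):
    s=robot.state();M=R.from_quat(s["eef_rot"]).as_matrix()
    d=M.T@(np.array([x,y,z])-s["ee_pos"])/.05
    print("dp total",d.round(3),"t",round(s["t"],2),"ee",s["ee_pos"].round(4),"F",s["contact_force"].round(1),"w",round(s["grip_width"]*85.4,1),"gf",round(s["grip_force"],1),"tilt",M[:2,2].round(4),"y",M[:2,1].round(3))
E
python3 -c "
from h import *
to(.5057,.2332,.15)"
```

```text
dp total [-8.683 -5.513  1.619] t 0.1 ee [0.1514 0.606  0.2306] F [-0.9  0.4  0.3] w 85.2 gf 0.0 tilt [-0.0004 -0.0012] y [0.242 0.97 ]
```

```bash
python3 -m crank '[{"gripper":85,"dp":[-0.8,-0.5,0],"yaw":0},{"gripper":85,"dp":[-0.8,-0.5,0],"yaw":0},{"gripper":85,"dp":[-0.8,-0.5,0],"yaw":0},{"gripper":85,"dp":[-0.8,-0.5,0],"yaw":0},{"gripper":85,"dp":[-0.8,-0.5,0],"yaw":0}]' 60
python3 -m crank '[{"gripper":60,"dp":[-0.8,-0.5,0],"yaw":0},{"gripper":60,"dp":[-0.8,-0.5,0],"yaw":0},{"gripper":60,"dp":[-0.8,-0.5,0.2],"yaw":0},{"gripper":60,"dp":[-0.8,-0.5,0.4],"yaw":0},{"gripper":60,"dp":[-0.8,-0.5,0.4],"yaw":0}]'
python3 -m crank '[{"gripper":60,"dp":[-0.68,-0.5,0.4],"yaw":0},{"gripper":60,"dp":[0,0,0.2],"yaw":0},{"gripper":60,"dp":[0,0,0],"yaw":0}]'
python3 - <<'E'
from h import *
to(.5057,.2332,.05)
im,d,c=cloud("wrist"); cv2.imwrite("pics/w1.png",im[...,::-1]); W=full(c,d)
k=W[(W[...,2]>.018)&(W[...,2]<.026)&(np.hypot(W[...,0]-.5057,W[...,1]-.2332)<.03)]
print(len(k),k.mean(0),cv2.minEnclosingCircle(k[:,:2].astype(np.float32)))
E
```

```text
t: 0.72
ee_pos: [0.316, 0.4353, 0.2311]
eef_rot: [0.122, 0.993, -0.0, -0.0]
contact_force: [0.5, -0.0, 0.0]
grip_width: 0.992
grip_force: 0.0
t: 1.35
ee_pos: [0.4798, 0.2656, 0.1807]
eef_rot: [0.122, 0.993, 0.0, 0.0]
contact_force: [0.5, -0.2, -0.5]
grip_width: 0.705
grip_force: 0.0
t: 1.72
ee_pos: [0.505, 0.2342, 0.1504]
eef_rot: [0.122, 0.992, -0.0, -0.001]
contact_force: [-0.4, 0.0, 0.1]
grip_width: 0.699
grip_force: 0.0
dp total [-0.023 -0.014  2.008] t 1.73 ee [0.505  0.2342 0.1504] F [-0.4  0.   0.1] w 59.7 gf 0.0 tilt [-0.0021 -0.0006] y [0.243 0.97 ]
897 [0.50393417 0.23450814 0.02101121] ((0.504668653011322, 0.23450180888175964), 0.018098611384630203)
```

View pics/w1.png

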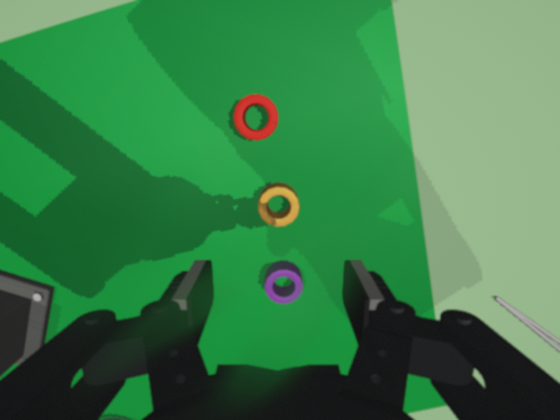

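The brass bush at (279,206) is centred between the fingers, with red at (255,117) and purple at (284,284) clear of the finger lane. Descending.

```bash
python3 -m crank '[{"gripper":60,"dp":[0,0,0.7],"yaw":0},{"gripper":60,"dp":[0,0,0.7],"yaw":0},{"gripper":60,"dp":[0,0,0.7],"yaw":0},{"gripper":60,"dp":[0,0,0.6],"yaw":0},{"gripper":60,"dp":[0,0,0.2],"yaw":0}]'
python3 -m crank '[{"gripper":20,"dp":[0,0,0.06],"yaw":0},{"gripper":20,"dp":[0,0,0],"yaw":0},{"gripper":20,"dp":[0,0,0],"yaw":0},{"gripper":20,"dp":[0,0,0],"yaw":0}]' 40
python3 -c "
from h import *
to(.5507,-.0735,.20)"
```

```text
t: 2.4
ee_pos: [0.5048, 0.2351, 0.0055]
eef_rot: [0.121, 0.993, -0.0, -0.001]
contact_force: [-0.7, 0.9, -0.3]
grip_width: 0.702
grip_force: 0.0
t: 2.9
ee_pos: [0.5064, 0.2346, 0.0041]
eef_rot: [0.122, 0.993, 0.0, 0.001]
contact_force: [-1.1, -0.5, 4.4]
grip_width: 0.399
grip_force: 40.4
dp total [-2.358 -5.76  -3.921] t 2.9 ee [0.5064 0.2346 0.0041] F [-1.1 -0.5  4.4] w 34.1 gf 40.4 tilt [0.0011 0.0006] y [0.243 0.97 ]
```

```bash
python3 -m crank '[{"gripper":20,"dp":[0,0,-0.4],"yaw":0},{"gripper":20,"dp":[0,0,-0.9],"yaw":0},{"gripper":20,"dp":[0,0,-0.9],"yaw":0},{"gripper":20,"dp":[0,0,-0.9],"yaw":0},{"gripper":20,"dp":[0,0,-0.8],"yaw":0}]'
python3 -m crank '[{"gripper":20,"dp":[-0.3,-0.7,0],"yaw":0},{"gripper":20,"dp":[-0.3,-0.8,0],"yaw":0},{"gripper":20,"dp":[-0.3,-0.8,0],"yaw":0},{"gripper":20,"dp":[-0.4,-0.9,0],"yaw":0},{"gripper":20,"dp":[-0.4,-0.9,0],"yaw":0}]'
python3 -m crank '[{"gripper":20,"dp":[-0.35,-0.9,0],"yaw":0},{"gripper":20,"dp":[-0.3,-0.74,0],"yaw":0},{"gripper":20,"dp":[0,0,0],"yaw":0},{"gripper":20,"dp":[0,0,0],"yaw":0}]'
python3 - <<'E'
from h import *
to(.5507,-.0735,.20)
im,d,c=cloud("wrist"); cv2.imwrite("pics/w2.png",im[...,::-1]); W=full(c,d);e=robot.state()["ee_pos"]
np.savez("w2.npz",W=W,im=im)
hsv=cv2.cvtColor(im,cv2.COLOR_RGB2HSV)
br=(abs(hsv[...,0].astype(int)-22)<8)&(hsv[...,1]>100)&(W[...,2]>.17)
k=W[br];print("brass",len(k),k.min(0),k.max(0),k.mean(0))
k=k[k[:,2]>k[:,2].max()-.004]; print("top ring",cv2.minEnclosingCircle(k[:,:2].astype(np.float32)))
k=W[(W[...,2]>.1)&(W[...,2]<.15)];print("plunger",len(k),k.mean(0),k.min(0),k.max(0)) if len(k) else 0
for n in("top","scene"):
    im,d,c=cloud(n);W=full(c,d);cv2.imwrite(f"pics/{n}2.png",im[...,::-1]);np.savez(f"{n}2.npz",W=W,im=im)
E
```

```text
t: 3.52
ee_pos: [0.5059, 0.2343, 0.2003]
eef_rot: [0.122, 0.993, 0.0, 0.0]
contact_force: [1.5, 0.5, -1.4]
grip_width: 0.393
grip_force: 40.3
t: 4.15
ee_pos: [0.5386, 0.0134, 0.1986]
eef_rot: [0.122, 0.993, 0.0, 0.0]
contact_force: [1.0, 0.7, -1.2]
grip_width: 0.393
grip_force: 40.3
t: 4.65
ee_pos: [0.55, -0.0723, 0.1983]
eef_rot: [0.122, 0.992, 0.0, -0.0]
contact_force: [-1.0, 0.2, -0.6]
grip_width: 0.396
grip_force: 40.4
dp total [-0.02  -0.02  -0.035] t 4.65 ee [ 0.55   -0.0723  0.1983] F [-1.   0.2 -0.6] w 33.8 gf 40.4 tilt [-0.0003  0.0004] y [0.243 0.97 ]
brass 5079 [ 0.48133488 -0.09082758  0.19431389] [ 0.56593511 -0.05427189  0.34020343] [ 0.54623475 -0.07136334  0.21235186]
top ring ((0.4813348948955536, -0.05507436767220497), 9.999999747378752e-05)
plunger 748 [ 0.54396737 -0.07072661  0.13180858] [ 0.53965075 -0.08062813  0.10002499] [ 0.55400085 -0.06308653  0.14632056]
```

View pics/w2.png

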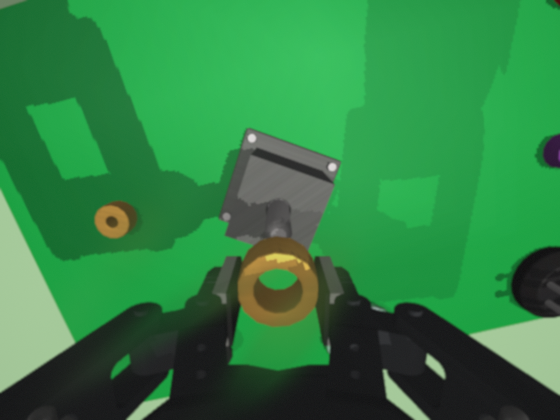

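The bush is held squarely at (278,283), with the plunger right below and behind it at (279,220). I'll measure both axes in the same frame.

Run:
```python
from h import *
from scipy.optimize import least_squares as LS
f=np.load("w2.npz");W,im=f["W"],f["im"]
hsv=cv2.cvtColor(im,cv2.COLOR_RGB2HSV)
br=(abs(hsv[...,0].astype(int)-22)<8)&(hsv[...,1]>100)&(W[...,2]>.185)&(W[...,2]<.23)
br[:235]=0;br[330:]=0;br[:,:235]=0;br[:,322:]=0
k=W[br];print(np.percentile(k[:,2],[1,50,99]))
t=k[k[:,2]>np.percentile(k[:,2],99)-.005]
print("bush top ring",len(t),cv2.minEnclosingCircle(t[:,:2].astype(np.float32)),t[:,2].mean())
def circ(p,r,g): 
    s=LS(lambda c:np.hypot(*(p[:,:2]-c).T)-r,g,loss="soft_l1",f_scale=.0005);return s.x,np.abs(s.fun).mean()
s=k[(k[:,2]<.213)&(k[:,2]>.197)&(k[:,0]<.541)]
print("bush side",len(s),circ(s,.018,[.55,-.073]))
p=W[(W[...,2]>.095)&(W[...,2]<.136)&(np.hypot(W[...,0]-.55,W[...,1]+.0735)<.02)]
print("plunger side",len(p),circ(p,.009,[.55,-.0735]))
b=W[(W[...,2]>.08)&(W[...,2]<.09)];print("block n",len(b),b[:,2].mean())
T=np.load("top2.npz");w=T["W"];hh=cv2.cvtColor(T["im"],cv2.COLOR_RGB2HSV)
for n in("top","scene"):
    w=np.load(n+"2.npz")["W"];q=w[(w[...,2]>.095)&(w[...,2]<.136)&(np.hypot(w[...,0]-.55,w[...,1]+.0735)<.02)]
    if len(q)>10:print(n,"plunger",len(q),circ(q,.009,[.55,-.0735]))
w=np.load("scene0.npz")["W"];q=w[(w[...,2]>.095)&(w[...,2]<.136)&(np.hypot(w[...,0]-.55,w[...,1]+.0735)<.02)]
print("scene0 plunger",len(q),circ(q,.009,[.55,-.0735]))
```

```text
[0.19657554 0.21470982 0.21657125]
bush top ring 3424 ((0.5480973720550537, -0.07235598564147949), 0.01814422756433487) 0.21501397850303444
bush side 820 (array([ 0.54929719, -0.0721169 ]), np.float64(0.00018745514641715095))
plunger side 356 (array([ 0.54915856, -0.0719806 ]), np.float64(0.0001446479449962489))
block n 5740 0.08430442583114789
top plunger 23 (array([ 0.55121483, -0.07367146]), np.float64(0.00018703140608510065))
scene plunger 116 (array([ 0.54987547, -0.07142981]), np.float64(0.0007402129616618394))
scene0 plunger 116 (array([ 0.54979147, -0.07131317]), np.float64(0.0008648262765574658))
```

Bush and plunger axes agree within 1 mm. Lowering and watching the force.

```bash
python3 -m crank '[{"gripper":20,"dp":[0,0,0.5],"yaw":0},{"gripper":20,"dp":[0,0,0.3],"yaw":0},{"gripper":20,"dp":[0,0,0.25],"yaw":0},{"gripper":20,"dp":[0,0,0.25],"yaw":0},{"gripper":20,"dp":[0,0,0],"yaw":0}]'
python3 -c "
from h import *
to(.55,-.0723,.089)"
```

```text
t: 5.42
ee_pos: [0.5497, -0.0724, 0.1323]
eef_rot: [0.122, 0.993, 0.0, -0.001]
contact_force: [0.7, -0.1, -2.0]
grip_width: 0.397
grip_force: 40.3
dp total [-0.006  0.004  0.867] t 5.42 ee [ 0.5497 -0.0724  0.1323] F [ 0.7 -0.1 -2. ] w 33.9 gf 40.3 tilt [-0.0017  0.0002] y [0.242 0.97 ]
```

No contact, so the bush is on the plunger (underside about 0.128, below the top at 0.145). Continuing down.

```bash
python3 -m crank '[{"gripper":20,"dp":[0,0,0.25],"yaw":0},{"gripper":20,"dp":[0,0,0.25],"yaw":0},{"gripper":20,"dp":[0,0,0.2],"yaw":0},{"gripper":20,"dp":[0,0,0.1],"yaw":0},{"gripper":20,"dp":[0,0,0],"yaw":0}]'
python3 -m crank '[{"gripper":20,"dp":[0,0,0.05],"yaw":0},{"gripper":20,"dp":[0,0,0],"yaw":0}]'
```

```text
t: 6.05
ee_pos: [0.5501, -0.0725, 0.0929]
eef_rot: [0.122, 0.993, -0.0, -0.0]
contact_force: [-0.4, 0.9, -2.0]
grip_width: 0.392
grip_force: 40.4
t: 6.3
ee_pos: [0.5504, -0.0726, 0.0909]
eef_rot: [0.122, 0.993, 0.0, 0.0]
contact_force: [-0.5, 0.2, -1.2]
grip_width: 0.393
grip_force: 40.4
```

```bash
python3 -m crank '[{"gripper":20,"dp":[0,0,0.03],"yaw":0},{"gripper":20,"dp":[0,0,0],"yaw":0}]'
python3 -m crank '[{"gripper":20,"dp":[0,0,0.02],"yaw":0},{"gripper":20,"dp":[0,0,0],"yaw":0}]'
```

```text
t: 6.55
ee_pos: [0.5503, -0.0725, 0.0893]
eef_rot: [0.122, 0.993, 0.0, 0.0]
contact_force: [0.4, 0.0, -0.9]
grip_width: 0.395
grip_force: 40.4
t: 6.8
ee_pos: [0.5504, -0.0725, 0.0891]
eef_rot: [0.122, 0.993, -0.0, 0.0]
contact_force: [-2.6, 0.1, 8.2]
grip_width: 0.395
grip_force: 41.3
```

Seated with light contact. Releasing, raising, and checking.

```bash
python3 -m crank '[{"gripper":60,"dp":[0,0,0],"yaw":0},{"gripper":60,"dp":[0,0,0],"yaw":0},{"gripper":60,"dp":[0,0,0],"yaw":0},{"gripper":60,"dp":[0,0,-0.25],"yaw":0},{"gripper":60,"dp":[0,0,-0.25],"yaw":0}]'
python3 - <<'E'
from h import *
to(.5503,-.0725,.114)
im,d,c=cloud("wrist"); cv2.imwrite("pics/w3.png",im[...,::-1]); W=full(c,d)
im2,d2,c2=cloud("scene");cv2.imwrite("pics/s3.png",cv2.resize(im2[150:270,210:370,::-1],(800,600)))
hsv=cv2.cvtColor(im,cv2.COLOR_RGB2HSV)
k=W[(abs(hsv[...,0].astype(int)-22)<8)&(hsv[...,1]>100)&(np.hypot(W[...,0]-.55,W[...,1]+.0725)<.03)]
print(len(k),np.percentile(k[:,2],[1,50,99]) if len(k) else 0)
q=W[(W[...,2]>.12)&(W[...,2]<.15)&(np.hypot(W[...,0]-.55,W[...,1]+.0725)<.014)];print("plunger top z",np.percentile(q[:,2],99) if len(q) else 0)
E
```

```text
t: 7.42
ee_pos: [0.5505, -0.0726, 0.1142]
eef_rot: [0.122, 0.993, -0.0, 0.0]
contact_force: [-0.3, -0.2, 0.1]
grip_width: 0.7
grip_force: 0.0
dp total [0.003 0.001 0.005] t 7.42 ee [ 0.5505 -0.0726  0.1142] F [-0.3 -0.2  0.1] w 59.7 gf 0.0 tilt [ 0.0001 -0.    ] y [0.242 0.97 ]
2512 [0.08438537 0.1057711  0.10761151]
plunger top z 0.14526063755398128
```

View pics/s3.png

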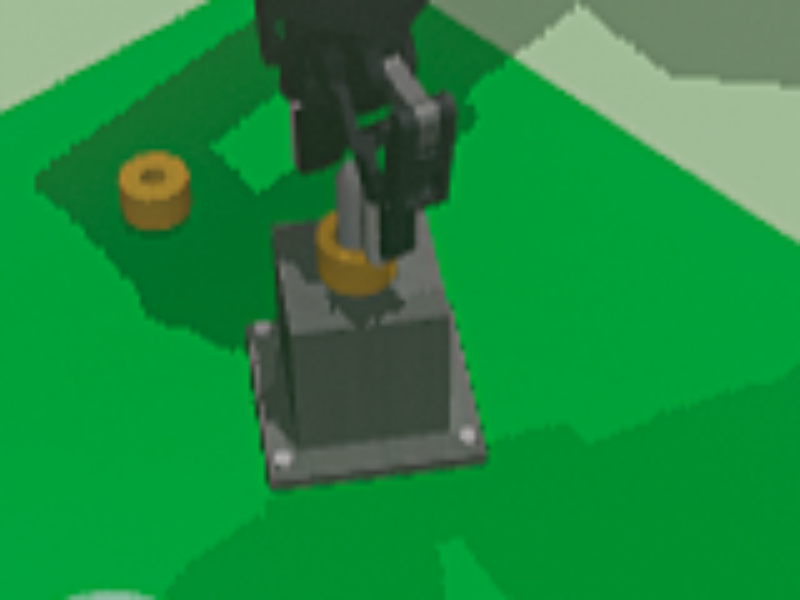

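View pics/w3.png

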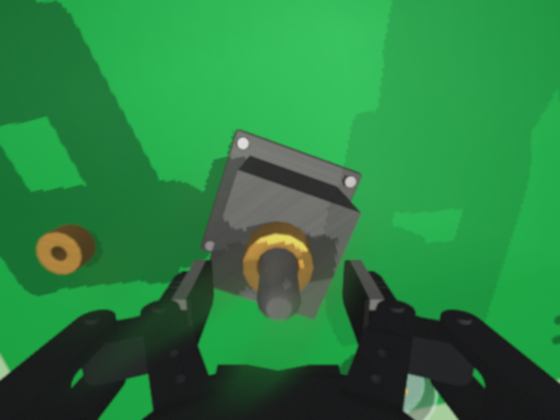

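The bush sits flat on the block (wrist view 278,262), the plunger stands through it with its top at 0.145, and the fingers straddle it. Gripping and drawing up 40 mm.

```bash
python3 -m crank '[{"gripper":5,"dp":[0,0,0],"yaw":0},{"gripper":5,"dp":[0,0,0],"yaw":0},{"gripper":5,"dp":[0,0,0],"yaw":0},{"gripper":5,"dp":[0,0,0],"yaw":0},{"gripper":5,"dp":[0,0,0],"yaw":0}]' 60
python3 -m crank '[{"gripper":5,"dp":[0,0,-0.1],"yaw":0},{"gripper":5,"dp":[0,0,-0.1],"yaw":0},{"gripper":5,"dp":[0,0,-0.1],"yaw":0},{"gripper":5,"dp":[0,0,-0.1],"yaw":0},{"gripper":5,"dp":[0,0,0],"yaw":0}]'
```

```text
t: 8.15
ee_pos: [0.5503, -0.0725, 0.1132]
eef_rot: [0.122, 0.993, -0.0, -0.0]
contact_force: [0.4, 0.0, 1.4]
grip_width: 0.184
grip_force: 58.4
t: 8.78
ee_pos: [0.5505, -0.0725, 0.1338]
eef_rot: [0.122, 0.993, 0.0, 0.0]
contact_force: [0.3, 0.5, -2.0]
grip_width: 0.189
grip_force: 58.5
```

Held, and the load matches the plunger's weight. Second half of the lift.

```bash
python3 -m crank '[{"gripper":5,"dp":[0,0,-0.1],"yaw":0},{"gripper":5,"dp":[0,0,-0.1],"yaw":0},{"gripper":5,"dp":[0,0,-0.1],"yaw":0},{"gripper":5,"dp":[0,0,-0.09],"yaw":0},{"gripper":5,"dp":[0,0,0],"yaw":0}]'
python3 -m crank '[{"gripper":5,"dp":[0,0,0],"yaw":0},{"gripper":5,"dp":[0,0,0],"yaw":0},{"gripper":5,"dp":[0,0,0],"yaw":0}]'
python3 - <<'E'
from h import *
to(.5503,-.0725,.153)
im,d,c=cloud("wrist"); cv2.imwrite("pics/w4.png",im[...,::-1]); W=full(c,d)
im2,d2,c2=cloud("scene");cv2.imwrite("pics/s4.png",cv2.resize(im2[150:270,210:370,::-1],(800,600)))
hsv=cv2.cvtColor(im,cv2.COLOR_RGB2HSV)
k=W[(abs(hsv[...,0].astype(int)-22)<8)&(hsv[...,1]>100)&(np.hypot(W[...,0]-.55,W[...,1]+.0725)<.03)]
print(len(k),np.percentile(k[:,2],[1,50,99]))
q=W[(W[...,2]>.12)&(W[...,2]<.2)&(np.hypot(W[...,0]-.55,W[...,1]+.0725)<.007)];print("plunger top z",np.percentile(q[:,2],[50,95,99]) if len(q) else 0)
E
```

```text
t: 9.4
ee_pos: [0.5505, -0.0725, 0.1532]
eef_rot: [0.122, 0.993, 0.0, 0.0]
contact_force: [-0.8, -0.3, -2.2]
grip_width: 0.191
grip_force: 58.5
t: 9.78
ee_pos: [0.5503, -0.0725, 0.1526]
eef_rot: [0.122, 0.993, -0.0, -0.0]
contact_force: [1.1, 0.1, -2.5]
grip_width: 0.185
grip_force: 58.5
dp total [-0.     0.001 -0.007] t 9.78 ee [ 0.5503 -0.0725  0.1526] F [ 1.1  0.1 -2.5] w 15.8 gf 58.5 tilt [-0.0002  0.    ] y [0.242 0.97 ]
1582 [0.08827119 0.10582639 0.12316619]
plunger top z [0.18340368 0.18438842 0.18482719]
```

View pics/w4.png

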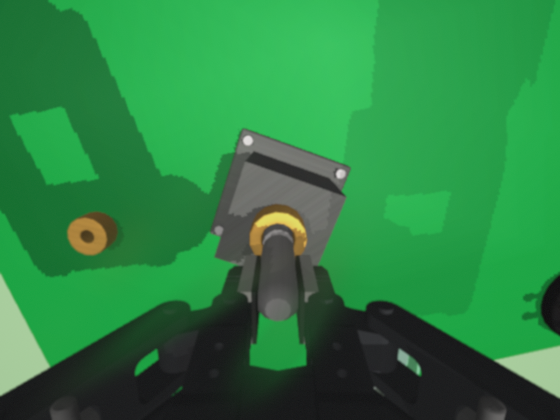

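View pics/s4.png

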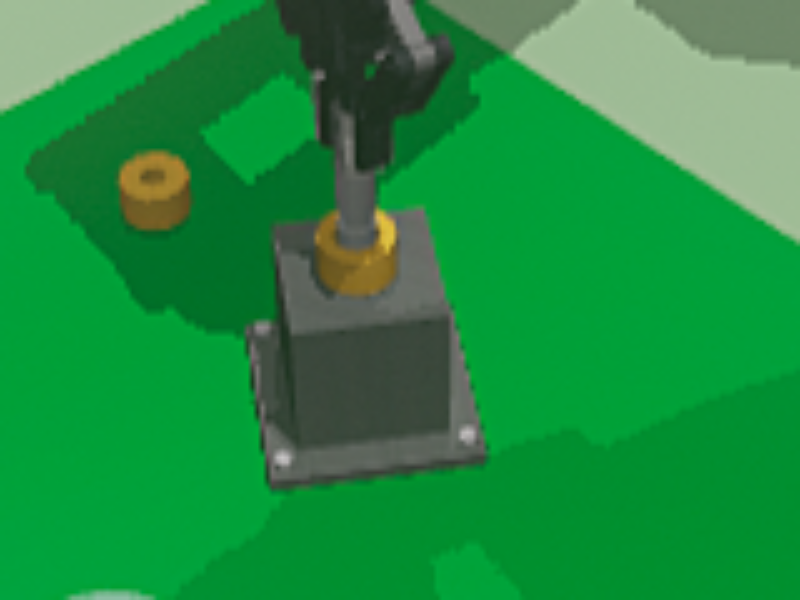

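The groove shows just above the seated bush (scene crop 357,235). The plunger top is at about 0.1845, raised about 39 mm and held at 58 N. Handing in.

```bash
python3 -c "
from rig import robot
print(robot.hand_in())"
```

```text
the job is handed in; nothing more can be done
None
```

I slipped the fitting bush over the plunger and seated it flat on the block, then drew the plunger up about 39 mm; the arm is holding it there at about 58 N with the groove showing just above the bush. I handed the job in at about 10 s of the 54 s allowed; no verdict came back.

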